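Free the square shaker from the clamped spice rack

ROBOT

A 6-joint arm with a two-finger parallel gripper is mounted at the origin on the work surface. World frame = base frame: x ahead of the robot, y to its left, z up, the work surface at z = 0. Lengths are in mm, angles in rad, forces in N, time in s.
With the tool pointing down it reaches from about 350 to 875 mm from the base axis. Payload 4.2 kg.
Tool frame: the origin (TCP) lies midway between the tips of the shut fingers; the grasp point (between the pads) lies 19 mm behind it; z points along the fingers, y is the line along which they close (so a half turn about z gives the same grasp; the last joint's range is limited). The gripper opens to 85 mm and grips with 20 to 120 N. Pads are 22 mm wide; open, the fingers measure 114 mm over their backs; the gripper's body (76 mm by 85 mm) begins 54 mm behind the grasp point. The pads swing forward as they close: fully open they stand 13 mm farther back than shut.
Start: joints at [1.515, 0.385, 0.008, 0, -1.194, -0.259], TCP at [193.484, 594.275, 231.312] pointing down, gripper open.
Joint ranges: [-3.14, 3.14], [-1.21, 2.06], [-1.07, 1.41], [-3.16, 2.05], [-2.99, -0.16], [-3.1, 3.1]. Speed limits (rad/s): [2.79, 2.79, 3.14, 3.14, 3.14, 3.14].

INTERFACE

Orientations are given as a unit quaternion [x, y, z, w].
In Python, from bench import sensors, get_image, camera_params, job_done gives the robot as it stands.
- The arm moves only by the tool servo_tool, never from a script. Its argument "motion" is a list of rows, each an object with "travel": the shift along the tool's x, y, z as a fraction of full scale, a list of three; "rot": the turn, a rotation vector about the tool's x, y, z as a fraction of full scale, a list of three; "hand": the opening, from 0 (shut) to 1 (fully open). In form: [{"travel": [x, y, z], "rot": [wx, wy, wz], "hand": hand}, ...]. A call has 1 to 10 rows; each row shifts and turns the commanded pose from where the row before left it, along the tool's axes as they then stand; what a row does not reach is not made up. Full scale, the value 1, is 25 cm for a shift and 360 degrees for a turn. A row lasts 1/12 s, in which the tool goes at most 41.7 mm and 7.16 degrees, less where a joint would pass 70% of its speed; a pose out of reach is approached as far as the arm can. A call with a number of a shift or a turn outside -1 to 1 is refused whole. A call with a gripper value outside its range is refused whole. The fingers move at their own pace and stop on an object; the grip force is fixed at half the most. Time passes only in rows, so rows that do not move let the fingers close. It gives the time, the measured TCP pose, the force, the opening and the grip force at its end, in the units of the state.
- sensors.read_state(): the state, without advancing time (a new reading comes with each control period).
- get_image(name): name is "scene" or "side" or "wrist"; returns (picture, depth): 420x560x3 uint8, red, green, blue; 420x560 float32, mm along the optical axis (not along the pixel's ray), 0 where there is no reading.
- camera_params(name): a dict with "camera_matrix" (3x3 intrinsics, pixels), "dist" ([k1, k2, p1, p2, k3] as OpenCV has them; the pictures are not rectified), "R" (3x3) and "t" (3): a world point X has camera coordinates R X + t; the wrist camera has in their place "mount" (4x4, takes a point from camera to tool coordinates, whose origin is the TCP and whose axes are the flange's). Camera axes: x right, y down, z forward; pixel columns grow to the right and rows downward; lengths in mm; the calibration is good to about 2 mm. A picture is of the moment at which its call begins: read the wrist's pose just before it. camera_params takes no time and is no camera call.
- job_done(): hands the job in; it is judged then, once.
The state is a dict: "clock": time; "joints": joint angles; "joint_vel": joint speeds; "joint_efforts": joint torques, N m; "position": TCP position; "ee_rot": TCP orientation; "contact_force": force on the tool from outside, world axes, zero at the start; "wrist_torque": the same for the moment, N m; "gripper_width": finger opening in mm; "grasp_force": force on a finger pad.
Only numpy, scipy, OpenCV 4.12 (cv2) and the standard library are available. Lean on these libraries where they do the work, as an engineer would, in place of code of your own. Each camera call takes 0.05 s, during which the arm holds its last target. There are 200 camera calls.

TASK

Lift the rack's sprung hold-down bar by its front tab, up and back until it stays open by itself. Then take the square shaker out of its slot and stand it upright in the middle of the plate, leaving the bar open.

Things in the scene. Friction and masses are not known exactly. Their poses are not given: they have to be found in the camera images.
- bail (a joint): Angle (rad) of the steel hold-down bar hinged along the back of the spice rack. 0 = closed, lying 2 mm above the shakers' lids; it grows as the bar swings up and back to its stop at 2.3. An over-centre spring pushes it shut below 1.0 (about 3 N at the tab when closed, less as it rises); let go above 1.0, it is thrown open to the stop, behind the rack and out of the way.
- bail_tab (a point): Grip point of the bar's flat steel tab (20 mm wide, 8 mm thick), which sticks out forward over the rack's front edge, 93 mm above the step when closed; its front end is 17 mm ahead of the point. Turns with the bar: closed, x points level to the rack's back, y along the rack and the hinge, z up. The hinge axis lies 95 mm along x and 43 mm below (-z); opening turns positively about y.
- rack: Fixed white plastic spice rack: a block 70 mm deep (x), 200 mm long (y), 35 mm high, with three 46 mm square slots, 28 mm deep, in a row 60 mm apart, the middle one at the centre. Ears at both ends stand 60 mm high. Origin: centre of the underside; x to its back (hinge side), y along the row, z up. The bar's tab hangs in front (-x) of the middle slot.
- shaker_mid (a point): Centre, half-way up, of the only square shaker: glass with a square steel lid, 40 x 40 mm, 80 mm high, about 0.12 kg. It stands in any of the three slots, its sides parallel to the rack's, 52 mm of it above the block; round shakers (36 mm across, lids tapering to 24 mm, as high) fill the other two. x, y square to its sides, z up.
- plate: Yellow melamine dinner plate, 190 mm across, loose on the step. Origin: centre of its underside. Its flat middle is 128 mm across, its upper face 6 mm above the step; the sloping rim rises to 17 mm.
Not all that is in view belongs to the job. There is more than one size of the plate; the one meant has the size given above.

How it is judged (in metres and radians):
On the way, in this order (a step that is already met when the one before it is completed fails the run):
1. the bar stands open past its hold-open point while the square shaker is still in its slot (value of joint bail above 1.8 rad and distance of shaker_mid from where it was at the start of the episode below 0.02 m), for 0.2 s.
2. the square shaker is lifted clear of its slot (height (world z) of shaker_mid above 0.08 m), for 0.1 s.
At the end, for the whole second after the job is handed in: The bar rests open (joint above 1.8 rad), and the square shaker stands upright (within 10 degrees) on its base on the plate, its centre within 40 mm of the plate's centre, the plate lying flat on the step (value of joint bail above 1.8 rad and horizontal distance between shaker_mid and plate below 0.04 m and z of shaker_mid in the frame of plate between 0.04 and 0.052 m and angle between shaker_mid's own z axis and vertical below 0.17 rad and angle between plate's own z axis and vertical below 0.1 rad and height (world z) of plate below 0.01 m); the robot touches nothing.
It fails at once if the square shaker is tipped over (angle between shaker_mid's own z axis and vertical above 0.7 rad).
It also fails if it takes over 53 s, if anything falls off the work surface, if the arm or the gripper's body presses on something with over 40 N, if the wrist force passes 120 N, or if a joint passes its speed limit or range.

## Working session

There is one attempt and no reset: what is moved stays moved. The work goes in short steps, Python scripts to look and compute and a tool call to move; the robot and the scene stay as the last step left them, time stands still between calls to the robot, and variables do not carry over. Pictures are saved under pics/ and viewed, at most 13 in all, crops included, and the job is handed in when it is done.

Besides the shell and the picture viewer there is one more tool, called after "Emit:" as a command line: name --argument value ..., lists and objects as JSON in quotes. servo_tool: Moves the arm, as the interface text tells. Its arguments: {"type":"object","properties":{"motion":{"type":"array"}},"required":["motion"]}

```bash
mkdir -p pics; python3 - <<'E'
from bench import *
import cv2,numpy as np
for n in ["scene","side"]:
    p,d=get_image(n); cv2.imwrite(f"pics/{n}0.png",p[:,:,::-1]); np.save(f"pics/{n}0.npy",d)
    c=camera_params(n); print(n,c["camera_matrix"],c["dist"],c["R"],c["t"])
print(sensors.read_state())
E
```

```text
scene [[386.81607472   0.         280.73991202]
 [  0.         386.81607472 210.95192467]
 [  0.           0.           1.        ]] [-0.11330289  0.          0.          0.          0.        ] [[ 0.29833496  0.95445197 -0.00420639]
 [ 0.68698959 -0.21778901 -0.69326276]
 [-0.66260211  0.20393477 -0.72067264]] [-124.12365055 -249.82243184 1079.63378853]
side [[492.29539088   0.         281.99010461]
 [  0.         492.29539088 219.58541979]
 [  0.           0.           1.        ]] [-0.16373228  0.          0.          0.          0.        ] [[ 0.99297313 -0.11718449 -0.01649704]
 [-0.08866731 -0.64440548 -0.75952596]
 [ 0.07837388  0.75565162 -0.65026776]] [-418.9461201   109.21499507 1052.43477497]
{'clock': 0.1, 'joints': array([ 1.51461545e+00,  3.85482600e-01,  6.76071484e-03, -4.22058042e-04,
       -1.19396616e+00, -2.58615552e-01]), 'joint_vel': array([-0.00197577, -0.00184195,  0.00217413,  0.00179191, -0.0009918 ,
       -0.00126543]), 'joint_efforts': array([-7.62512700e-04, -3.93323243e+01,  1.88927972e+01,  4.19790924e+00,
       -2.59833956e-03,  2.21642267e-06]), 'position': array([193.33136297, 593.80935377, 230.33040337]), 'ee_rot': array([ 9.87625788e-01, -1.56825919e-01, -9.95711145e-05,  9.60835970e-04]), 'contact_force': array([-0.12773864,  0.47774461,  0.40429744]), 'wrist_torque': array([ 0.02661183, -0.01110204, -0.01328508]), 'grasp_force': 0.0, 'gripper_width': 85.59090938742388}
```

View pics/scene0.png

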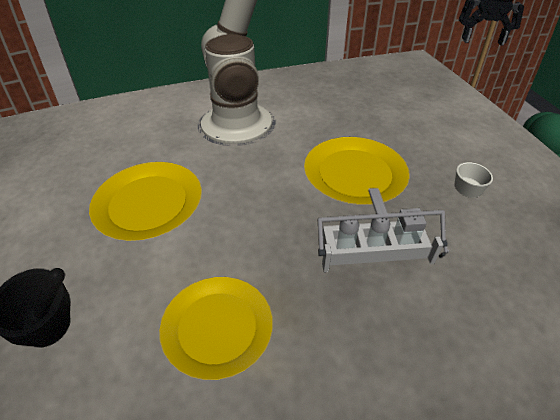

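View pics/side0.png

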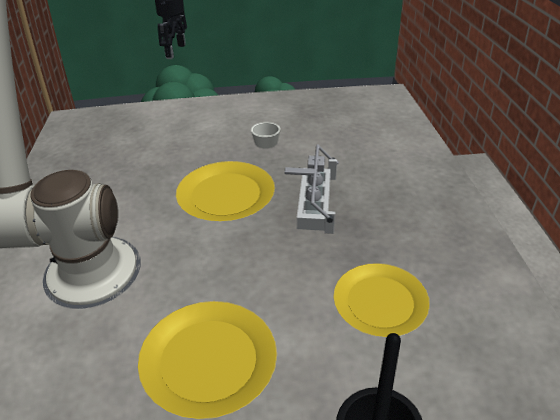

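The scene view shows three yellow plates, at (146,200), (357,170) and (217,327), and the rack at (380,240). The square lid is at (411,220), in the right-hand slot, and the tab at (376,197) points towards the robot. Next I measure these and look at a crop.

```bash
cat > h.py <<'E'
import numpy as np,cv2
from bench import *
def ray(n,uv):
    c=camera_params(n); K,D,R,t=[np.array(c[k]) for k in("camera_matrix","dist","R","t")]
    q=cv2.undistortPoints(np.array(uv,float).reshape(-1,1,2),K,D)[:,0]
    d=np.c_[q,np.ones(len(q))]
    return -R.T@t, d@R
def onz(n,uv,z):
    o,d=ray(n,uv); return o+d*((z-o[2])/d[:,2])[:,None]
def withd(n,uv,dep):
    o,d=ray(n,uv); return o+d*np.array(dep)[:,None]
E
python3 - <<'E'
from h import *
for n in ["scene","side"]:
    im=cv2.imread(f"pics/{n}0.png"); h=cv2.cvtColor(im,cv2.COLOR_BGR2HSV)
    m=cv2.inRange(h,(20,120,60),(35,255,255))
    cs,_=cv2.findContours(m,cv2.RETR_EXTERNAL,cv2.CHAIN_APPROX_NONE)
    for c in cs:
        if cv2.contourArea(c)<1500: continue
        p=onz(n,cv2.convexHull(c)[:,0],17)[:,:2].astype(np.float32)
        (cx,cy),r=cv2.minEnclosingCircle(p); print(n,c[:,0].mean(0),cx,cy,2*r)
    d=np.load(f"pics/{n}0.npy")
    v,u=np.mgrid[0:420,0:560]; P=withd(n,np.c_[u.ravel(),v.ravel()],d.ravel())
    np.save(f"pics/{n}P.npy",P.reshape(420,560,3))
im=cv2.imread("pics/scene0.png")[175:280,305:455]; im2=cv2.imread("pics/side0.png")[140:240,275:345]
a=cv2.resize(im,None,fx=5,fy=5,interpolation=2);b=cv2.resize(im2,(0,0),fx=5,fy=5)
cv2.imwrite("pics/c1.png",a); cv2.imwrite("pics/c2.png",b)
P=np.load("pics/sceneP.npy")
# table height and rack front block
print("table",np.median(P[300:320,400:500,2]))
z=P[...,2];x=P[...,0];y=P[...,1]
reg=(np.mgrid[0:420,0:560][1]>305)&(np.mgrid[0:420,0:560][0]>170)&(np.mgrid[0:420,0:560][0]<285)&(np.mgrid[0:420,0:560][1]<452)
for lo,hi in((28,40),(50,70),(72,86),(86,110)):
    s=reg&(z>lo)&(z<hi); q=P[s][:,:2]
    print(lo,hi,s.sum(),q.min(0),q.max(0),cv2.minAreaRect(q.astype(np.float32)))
E
```

```text
scene [215.7147541  327.81311475] 599.087158203125 -170.78797912597656 189.30531311035156
scene [144.77121771 200.72324723] 251.0253143310547 -264.3476257324219 250.03428649902344
scene [358.08363636 172.08727273] 299.2759094238281 224.7256622314453 250.31597900390625
side [207.06371191 359.6398892 ] 255.95126342773438 -259.5503845214844 249.46588134765625
side [381.025      299.49583333] 598.4946899414062 -170.30215454101562 189.3970184326172
side [224.7510917  190.76855895] 304.0714416503906 229.46376037597656 249.6280975341797
table -0.4272523729843556
28 40 1721 [462.91896871  43.39121964] [600.38114946 269.7706937 ] ((530.0057983398438, 166.13865661621094), (232.94105529785156, 89.52302551269531), 76.39710998535156)
50 70 797 [499.61005877  34.06755325] [595.44317587 273.03328654] ((536.7387084960938, 157.69094848632812), (241.7616729736328, 70.92861938476562), 77.0666275024414)
72 86 567 [496.5018813   40.54576103] [571.67136123 274.42551293] ((523.1813354492188, 161.26861572265625), (240.5142059326172, 45.52699279785156), 76.91463470458984)
86 110 1168 [451.86468183  43.41360567] [557.56134369 278.45352298] ((494.7466735839844, 168.48297119140625), (238.55221557617188, 89.48587036132812), 75.62325286865234)
```

View pics/c1.png

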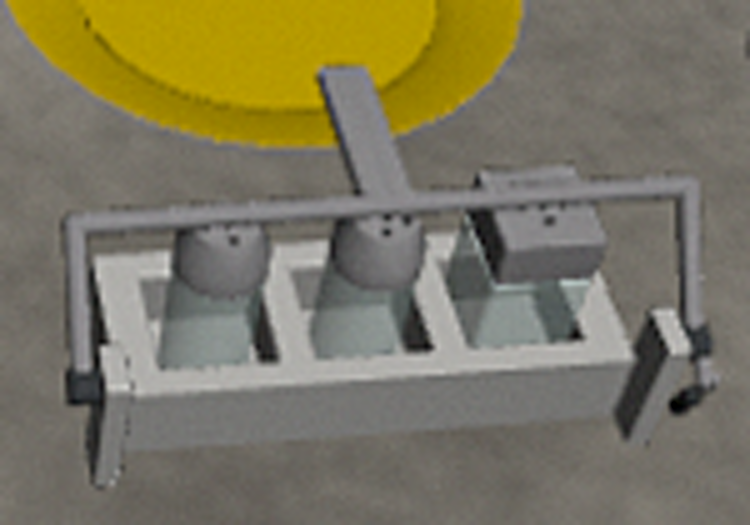

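In the crop, the square lid at (545,235), scene pixel (414,222), is the only square one; the lids at (225,255) and (380,250) are round and tapering. It therefore stands in the +y slot. Of the plates, (146,200) is 250 mm, (357,170) is 250 mm and (217,327) is 189 mm. The last fits the 190 mm given, at about (599,-171). Now I pin down the rack pose, tab and lid.

```bash
python3 - <<'E'
from h import *
P=np.load("pics/sceneP.npy"); S=np.load("pics/sideP.npy")
for n,Q,(u0,u1,v0,v1) in(("scene",P,(312,452,180,275)),("side",S,(280,342,140,235))):
    q=Q[v0:v1,u0:u1].reshape(-1,3)
    im=cv2.imread(f"pics/{n}0.png")[v0:v1,u0:u1].reshape(-1,3).astype(int)
    a=np.deg2rad(-13.3); ex=np.array([np.cos(a),np.sin(a)]); ey=np.array([-ex[1],ex[0]])
    X=q[:,:2]@ex; Y=q[:,:2]@ey; z=q[:,2]
    def rep(nm,s):
        if s.sum()<5: print(n,nm,s.sum());return
        print(n,nm,s.sum(),"X",np.percentile(X[s],[1,50,99]).round(),"Y",np.percentile(Y[s],[1,50,99]).round(),"z",np.percentile(z[s],[1,50,99]).round())
    top=(abs(z-35)<4)&(im.min(1)>125)
    r=cv2.minAreaRect(q[top][:,:2].astype(np.float32)); print(n,"top",r); rep("top",top)
    t=(z>80)&(z<105)
    rep("hi",t); Xh=np.percentile(X[t],1); tab=t&(X<Xh+45); rep("tab",tab)
    if tab.sum()>5:
        # tab axis direction
        f=cv2.fitLine(q[tab][:,:2].astype(np.float32),2,0,.01,.01).ravel();print("tabline",f, np.rad2deg(np.arctan2(f[1],f[0])))
    lid=(z>74)&(z<84); rep("lidlevel",lid)
    bar=t&(X>Xh+75); f=cv2.fitLine(q[bar][:,:2].astype(np.float32),2,0,.01,.01).ravel(); print("barline",f,np.rad2deg(np.arctan2(f[1],f[0])))
# lid corners by rays
pts=np.array([[305+500/5,175+282/5],[305+603/5,175+250/5],[305+588/5,175+208/5],[305+575/5,175+168/5]])
print(onz("scene",pts,80))
tabf=np.array([[305+320/5,175+70/5],[305+367/5,175+66/5],[305+410/5,175+190/5],[305+360/5,175+195/5]])
print(onz("scene",tabf,97))
E
```

```text
scene top ((520.5480346679688, 162.4961700439453), (201.7306365966797, 72.92471313476562), 76.62688446044922)
scene top 1235 X [436. 487. 505.] Y [179. 259. 376.] z [32. 35. 38.]
scene hi 1427 X [404. 472. 488.] Y [159. 279. 394.] z [80. 93. 98.]
scene tab 184 X [400. 425. 448.] Y [267. 275. 285.] z [90. 96. 98.]
tabline [ 9.8249507e-01 -1.8628863e-01  4.7632721e+02  1.7073489e+02] -10.736271
scene lidlevel 396 X [462. 483. 491.] Y [158. 270. 395.] z [74. 79. 84.]
barline [2.4555646e-01 9.6938229e-01 5.3772986e+02 1.7330319e+02] 75.78528
side top ((518.9714965820312, 161.44784545898438), (201.5309600830078, 70.88231658935547), 76.5367431640625)
side top 570 X [433. 471. 503.] Y [178. 248. 371.] z [32. 36. 39.]
side hi 737 X [399. 466. 486.] Y [157. 274. 392.] z [ 81.  95. 101.]
side tab 142 X [397. 421. 444.] Y [263. 272. 287.] z [ 91.  97. 102.]
tabline [ 9.7388649e-01 -2.2703545e-01  4.7169986e+02  1.6906493e+02] -13.122599
side lidlevel 197 X [448. 477. 491.] Y [157. 262. 393.] z [74. 79. 84.]
barline [2.3758228e-01 9.7136742e-01 5.3148663e+02 1.6476575e+02] 76.2561
[[558.77521636 191.10994037  80.        ]
 [556.90315568 236.05984798  80.        ]
 [536.59295587 242.12038754  80.        ]
 [516.6384612  248.63893399  80.        ]]
[[452.91107494 167.87000474  97.        ]
 [456.35410569 186.53794881  97.        ]
 [521.06372561 170.63078416  97.        ]
 [517.73179288 151.84697391  97.        ]]
```

View pics/c2.png

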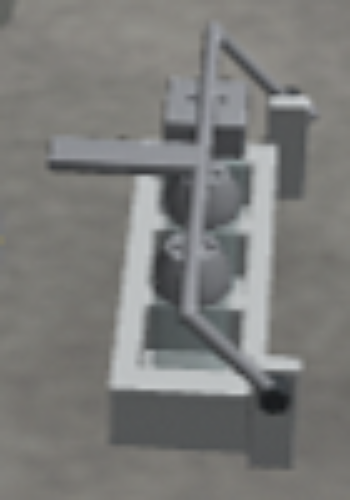

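Emit:
servo_tool --motion '[{"travel": [0.12, 0.105, 0], "rot": [0, 0, 0], "hand": 1}, {"travel": [0.12, 0.105, 0], "rot": [0, 0, 0], "hand": 1}, {"travel": [0.12, 0.105, 0], "rot": [0, 0, 0], "hand": 1}, {"travel": [0.12, 0.105, 0], "rot": [0, 0, 0], "hand": 1}, {"travel": [0.12, 0.105, 0], "rot": [0, 0, 0], "hand": 1}, {"travel": [0.12, 0.105, 0], "rot": [0, 0, 0], "hand": 1}, {"travel": [0.12, 0.105, 0], "rot": [0, 0, 0], "hand": 1}, {"travel": [0.12, 0.105, 0], "rot": [0, 0, 0], "hand": 1}, {"travel": [0.12, 0.105, 0], "rot": [0, 0, 0], "hand": 1}, {"travel": [0.12, 0.105, 0], "rot": [0, 0, 0], "hand": 1}]'

```text
clock: 0.93
position: [397.8, 249.8, 231.2]
ee_rot: [0.988, -0.157, -0.0, 0.0]
contact_force: [0.3, 0.7, 0.4]
gripper_width: 85.3
grasp_force: 0.0
```

Emit:
servo_tool --motion '[{"travel": [0, 0, 0], "rot": [0, 0, -0.0128], "hand": 1}, {"travel": [0, 0, 0], "rot": [0, 0.0185, 0], "hand": 1}, {"travel": [0, 0, 0], "rot": [0, 0.0185, 0], "hand": 1}, {"travel": [0, 0, 0], "rot": [0, 0.0185, 0], "hand": 1}, {"travel": [0, 0, 0], "rot": [0, 0.0185, 0], "hand": 1}, {"travel": [0, 0, 0], "rot": [0, 0.0185, 0], "hand": 1}, {"travel": [0, 0, 0], "rot": [0, 0.0185, 0], "hand": 1}, {"travel": [0, 0, 0], "rot": [0, 0, 0], "hand": 1}, {"travel": [0, 0, 0], "rot": [0, 0, 0], "hand": 1}]'

```text
clock: 1.68
position: [398.2, 249.2, 230.7]
ee_rot: [0.94, -0.111, 0.32, 0.042]
contact_force: [1.3, 0.3, -0.8]
gripper_width: 85.3
grasp_force: 0.0
```

```bash
cat >> h.py <<'E'
from scipy.spatial.transform import Rotation as Ro
ex=np.array([.9728,-.2317,0]);ey=np.array([.2317,.9728,0]);ez=np.array([0,0,1.])
def st():
    s=sensors.read_state(); R=Ro.from_quat(s["ee_rot"]).as_matrix()
    print("t",round(s["clock"],2),"p",s["position"].round(1),"R",R.round(3).tolist(),"j",s["joints"].round(2),"F",s["contact_force"].round(1),"w",round(s["gripper_width"],1),"g",s["grasp_force"])
    return s["position"],R
def to(target,Rt=None):
    p,R=st(); d=R.T@(np.array(target)-p); print("mm",d.round(1),"travel",(d/250).round(3))
    if Rt is not None: print("rot",(Ro.from_matrix(R.T@Rt).as_rotvec()/(2*np.pi)).round(4))
def Rt(tilt):
    a=np.deg2rad(tilt); z=ex*np.sin(a)-ez*np.cos(a); y=-ey; return np.c_[np.cross(y,z),y,z]
E
python3 -c "
from h import *
to([437,181.5,133.6],Rt(40))
p,d=get_image('wrist');cv2.imwrite('pics/w1.png',p[:,:,::-1]);np.save('pics/w1.npy',d)"
```

```text
t 1.68 p [398.2 249.2 230.7] R [[0.771, -0.236, 0.592], [-0.183, -0.972, -0.149], [0.611, 0.007, -0.792]] j [ 1.16 -0.   -0.93  0.99 -0.8  -0.6 ] F [ 1.3  0.3 -0.8] w 85.3 g 0.0
mm [-17.   56.  109.9] travel [-0.068  0.224  0.44 ]
rot [0.0013 0.0066 0.0002]
```

View pics/w1.png

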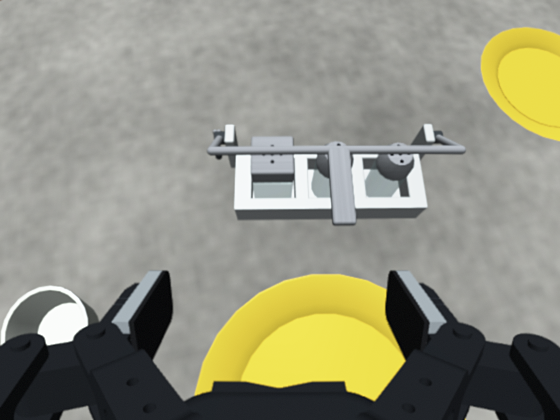

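The wrist view shows the tab from (340,145) to its front end at (343,222), and the square lid at (272,155). I check both with the wrist camera and move to the pre-grasp.

Emit:
servo_tool --motion '[{"travel": [-0.017, 0.056, 0.11], "rot": [0.0013, 0.0066, 0], "hand": 1}, {"travel": [-0.017, 0.056, 0.11], "rot": [0, 0, 0], "hand": 1}, {"travel": [-0.017, 0.056, 0.11], "rot": [0, 0, 0], "hand": 1}, {"travel": [-0.017, 0.056, 0.11], "rot": [0, 0, 0], "hand": 1}, {"travel": [0, 0, 0], "rot": [0, 0, 0], "hand": 1}, {"travel": [0, 0, 0], "rot": [0, 0, 0], "hand": 1}]'

```text
clock: 2.23
position: [460.1, 200.6, 158.3]
ee_rot: [0.935, -0.118, 0.331, 0.047]
contact_force: [-0.3, 0.0, 1.2]
gripper_width: 85.1
grasp_force: 0.0
```

```bash
python3 -c "
from h import *
p,R=st()
im,d=get_image('wrist');cv2.imwrite('pics/w2.png',im[:,:,::-1])
c=camera_params('wrist');K,D,M=[np.array(c[k]) for k in('camera_matrix','dist','mount')]
v,u=np.mgrid[0:420,0:560];q=cv2.undistortPoints(np.c_[u.ravel(),v.ravel()].astype(float).reshape(-1,1,2),K,D)[:,0]
C=np.c_[q,np.ones(len(q))]*d.reshape(-1,1); W=(C@M[:3,:3].T+M[:3,3])@R.T+p; ok=d.ravel()>0
X=W@ex;Y=W@ey;z=W[:,2]; print('rack c',np.array([519.8,162,0])@ex,np.array([519.8,162,0])@ey)
def rep(n,s): print(n,s.sum(),*[np.percentile(a[s],[1,50,99]).round(1) for a in(X,Y,z)])
t=ok&(z>85)&(z<105)&(abs(Y-277)<25)&(X<450)&(X>380);rep('tab',t)
l=ok&(abs(z-80)<5)&(abs(Y-337)<30)&(X>440)&(X<500);rep('lid',l)
r=ok&(abs(z-35)<3)&(X>420)&(X<520);rep('top',r)
to(ex*417+ey*278+ez*93+Rt(40)[:,2]*17,Rt(40))
"
```

```text
t 2.23 p [460.1 200.6 158.3] R [[0.754, -0.251, 0.607], [-0.189, -0.968, -0.165], [0.629, 0.01, -0.777]] j [ 0.69  0.12 -1.06  1.66 -0.54 -0.92] F [-0.3  0.   1.2] w 85.1 g 0.0
rack c 468.12604 278.03126
tab 2858 [397.  421.5 449.4] [269.7 279.8 289.5] [92.9 96.6 98.2]
lid 356 [447.2 447.9 483.9] [320.4 337.2 360.5] [75.1 81.6 85. ]
top 7297 [433.5 448.  504.8] [180.2 289.2 379.1] [32.5 34.7 36.8]
t 2.28 p [459.  202.1 158.8] R [[0.754, -0.248, 0.608], [-0.187, -0.969, -0.162], [0.63, 0.009, -0.777]] j [ 0.7   0.12 -1.07  1.66 -0.54 -0.92] F [-0.7 -0.3 -0.5] w 85.5 g 0.0
mm [-27.5  23.8  79.4] travel [-0.11   0.095  0.318]
rot [ 0.0027  0.0027 -0.0011]
```

View pics/w2.png

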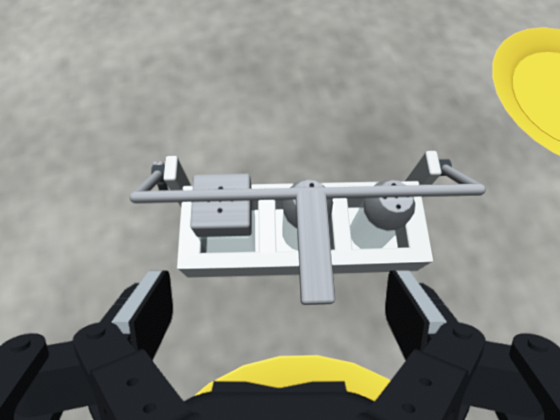

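The front end of the tab is at (317,300), between the open fingers. Joint 3 is at its range limit with this tilt, so I flatten the tool to about 15° first.

Emit:
servo_tool --motion '[{"travel": [0, 0, 0], "rot": [0, -0.016, 0], "hand": 1}, {"travel": [0, 0, 0], "rot": [0, -0.016, 0], "hand": 1}, {"travel": [0, 0, 0], "rot": [0, -0.016, 0], "hand": 1}, {"travel": [0, 0, 0], "rot": [0, -0.016, 0], "hand": 1}, {"travel": [0, 0, 0], "rot": [0, 0, 0], "hand": 1}, {"travel": [0, 0, 0], "rot": [0, 0, 0], "hand": 1}, {"travel": [0, 0, 0], "rot": [0, 0, 0], "hand": 1}]'

```text
clock: 2.87
position: [465.5, 199.0, 163.4]
ee_rot: [0.965, -0.121, 0.23, 0.041]
contact_force: [0.5, -0.2, 0.1]
gripper_width: 85.5
grasp_force: 0.0
```

```bash
python3 -c "
from h import *
to(ex*417+ey*278+ez*93-Rt(15)[:,2]*33,Rt(15))
to(ex*417+ey*278+ez*93+Rt(15)[:,2]*17,Rt(15))
"
```

```text
t 2.87 p [465.5 199.  163.4] R [[0.865, -0.252, 0.434], [-0.214, -0.968, -0.135], [0.454, 0.023, -0.891]] j [ 0.85  0.13 -0.89  0.93 -0.54 -0.34] F [ 0.5 -0.2  0.1] w 85.5 g 0.0
mm [-15.7  22.5  35.8] travel [-0.063  0.09   0.143]
rot [ 0.0047 -0.0333 -0.0017]
t 2.87 p [465.5 199.  163.4] R [[0.865, -0.252, 0.434], [-0.214, -0.968, -0.135], [0.454, 0.023, -0.891]] j [ 0.85  0.13 -0.89  0.93 -0.54 -0.34] F [ 0.5 -0.2  0.1] w 85.5 g 0.0
mm [-26.1  21.1  84.7] travel [-0.104  0.084  0.339]
rot [ 0.0047 -0.0333 -0.0017]
```

Emit:
servo_tool --motion '[{"travel": [-0.03, 0.045, 0.07], "rot": [0, 0, 0], "hand": 1}, {"travel": [-0.033, 0.045, 0.073], "rot": [0, 0, 0], "hand": 1}, {"travel": [0, 0, 0], "rot": [0.0024, -0.0166, -0.001], "hand": 1}, {"travel": [0, 0, 0], "rot": [0.0024, -0.0166, -0.001], "hand": 1}, {"travel": [0, 0, 0], "rot": [0, 0, 0], "hand": 1}, {"travel": [0, 0, 0], "rot": [0, 0, 0], "hand": 1}, {"travel": [0, 0, 0], "rot": [0, 0, 0], "hand": 1}]'

```text
clock: 3.45
position: [470.7, 170.0, 130.2]
ee_rot: [0.973, -0.122, 0.193, 0.037]
contact_force: [0.0, 0.9, -0.5]
gripper_width: 85.6
grasp_force: 0.0
```

```bash
python3 -c "
from h import *
to(ex*417+ey*278+ez*93+Rt(15)[:,2]*17,Rt(15))
"
```

```text
t 3.45 p [470.7 170.  130.2] R [[0.896, -0.252, 0.366], [-0.224, -0.967, -0.119], [0.384, 0.025, -0.923]] j [ 0.76  0.17 -0.91  0.88 -0.45 -0.24] F [ 0.   0.9 -0.5] w 85.6 g 0.0
mm [-18.   -4.9  50.5] travel [-0.072 -0.02   0.202]
rot [ 0.0048 -0.021  -0.0019]
```

Emit:
servo_tool --motion '[{"travel": [0, 0, 0], "rot": [0.0024, -0.012, -0.001], "hand": 1}, {"travel": [0, 0, 0], "rot": [0.0024, -0.012, -0.001], "hand": 1}, {"travel": [0, 0, 0], "rot": [0, 0, 0], "hand": 1}, {"travel": [0, 0, 0], "rot": [0, 0, 0], "hand": 1}, {"travel": [0, 0, 0], "rot": [0, 0, 0], "hand": 1}]'

```text
clock: 3.87
position: [473.7, 166.6, 131.5]
ee_rot: [0.982, -0.119, 0.143, 0.024]
contact_force: [-0.2, -0.8, -0.4]
gripper_width: 85.6
grasp_force: 0.0
```

```bash
python3 -c "
from h import *
to(ex*417+ey*278+ez*93+Rt(15)[:,2]*17,Rt(15))
"
```

```text
t 3.87 p [473.7 166.6 131.5] R [[0.931, -0.242, 0.274], [-0.228, -0.97, -0.082], [0.286, 0.013, -0.958]] j [ 0.78  0.19 -0.77  0.52 -0.53  0.11] F [-0.2 -0.8 -0.4] w 85.6 g 0.0
mm [-16.5  -6.9  52.3] travel [-0.066 -0.027  0.209]
rot [ 0.0025 -0.0045 -0.001 ]
```

Emit:
servo_tool --motion '[{"travel": [-0.033, -0.014, 0], "rot": [0, 0, 0], "hand": 1}, {"travel": [-0.033, -0.013, 0.03], "rot": [0, 0, 0], "hand": 1}, {"travel": [0, 0, 0.06], "rot": [0, 0, 0], "hand": 1}, {"travel": [0, 0, 0.06], "rot": [0, 0, 0], "hand": 1}, {"travel": [0, 0, 0.06], "rot": [0, 0, 0], "hand": 1}, {"travel": [0, 0, 0], "rot": [0, 0, 0], "hand": 1}, {"travel": [0, 0, 0], "rot": [0, 0, 0], "hand": 1}, {"travel": [0, 0, 0], "rot": [0, 0, 0], "hand": 1}]'

```text
clock: 4.53
position: [474.2, 173.0, 76.8]
ee_rot: [0.982, -0.12, 0.142, 0.023]
contact_force: [0.3, 0.3, -0.1]
gripper_width: 85.5
grasp_force: 0.0
```

```bash
python3 -c "
from h import *
to(ex*417+ey*278+ez*93+Rt(15)[:,2]*17,Rt(15))
p,d=get_image('wrist');cv2.imwrite('pics/w3.png',p[:,:,::-1])
"
```

```text
t 4.53 p [474.2 173.   76.8] R [[0.931, -0.243, 0.273], [-0.23, -0.97, -0.08], [0.284, 0.011, -0.959]] j [ 0.73  0.27 -0.89  0.78 -0.35 -0.13] F [ 0.3  0.3 -0.1] w 85.5 g 0.0
mm [0.1 0.2 0.3] travel [0.001 0.001 0.001]
rot [ 0.0023 -0.0042 -0.0013]
```

View pics/w3.png

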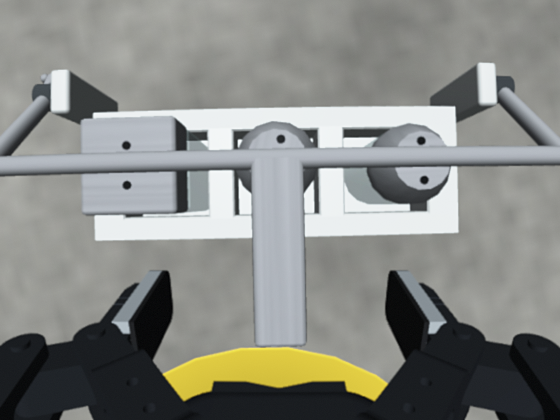

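The tab is centred between the fingers at (280,300). I close on it.

Emit:
servo_tool --motion '[{"travel": [0, 0, 0], "rot": [0, 0, 0], "hand": 0}, {"travel": [0, 0, 0], "rot": [0, 0, 0], "hand": 0}, {"travel": [0, 0, 0], "rot": [0, 0, 0], "hand": 0}, {"travel": [0, 0, 0], "rot": [0, 0, 0], "hand": 0}, {"travel": [0, 0, 0], "rot": [0, 0, 0], "hand": 0}, {"travel": [0, 0, 0], "rot": [0, 0, 0], "hand": 0}, {"travel": [0, 0, 0], "rot": [0, 0, 0], "hand": 0}, {"travel": [0, 0, 0], "rot": [0, 0, 0], "hand": 0}, {"travel": [0, 0, 0], "rot": [0, 0, 0], "hand": 0}, {"travel": [0, 0, 0], "rot": [0, 0, 0], "hand": 0}]'

```text
clock: 5.42
position: [474.2, 172.8, 76.7]
ee_rot: [0.982, -0.12, 0.142, 0.023]
contact_force: [-4.0, -1.5, 5.8]
gripper_width: 18.6
grasp_force: 58.5
```

```bash
python3 -c "
from h import *
p,R=st()
# rows: bail 0->63deg in 21 steps of 3deg, tool rotates 2.2deg per 3deg
g0=np.array([-95.,43]);rel=-p
T=[];tilt0=16.6
for k in range(22):
    b=np.deg2rad(3*k); c,s=np.cos(b),np.sin(b)
    gx=c*g0[0]+s*g0[1]; gz=-s*g0[0]+c*g0[1]
    t=tilt0-2.2*k; T.append((ex*(512+gx)+ey*278+ez*(50+gz)+Rt(t)[:,2]*17,Rt(t)))
for a,b in zip(T,T[1:]): print((a[1].T@(b[0]-a[0])/250).round(3))
"
```

```text
t 5.42 p [474.2 172.8  76.7] R [[0.931, -0.243, 0.273], [-0.23, -0.97, -0.08], [0.284, 0.012, -0.959]] j [ 0.73  0.28 -0.89  0.78 -0.35 -0.13] F [-4.  -1.5  5.8] w 18.6 g 58.49571189377457
[ 0.012 -0.    -0.016]
[ 0.012 -0.    -0.016]
[ 0.013  0.    -0.016]
[ 0.013 -0.    -0.016]
[ 0.013  0.    -0.015]
[ 0.013  0.    -0.015]
[ 0.013 -0.    -0.015]
[ 0.014  0.    -0.015]
[ 0.014  0.    -0.014]
[ 0.014 -0.    -0.014]
[ 0.014  0.    -0.014]
[ 0.014  0.    -0.014]
[ 0.015 -0.    -0.013]
[ 0.015 -0.    -0.013]
[ 0.015  0.    -0.013]
[ 0.015 -0.    -0.013]
[ 0.015  0.    -0.012]
[ 0.016  0.    -0.012]
[ 0.016  0.    -0.012]
[ 0.016  0.    -0.012]
[ 0.016  0.    -0.011]
```

Emit:
servo_tool --motion '[{"travel": [0.012, 0, -0.016], "rot": [0, -0.006, 0], "hand": 0}, {"travel": [0.012, 0, -0.016], "rot": [0, -0.006, 0], "hand": 0}, {"travel": [0.013, 0, -0.016], "rot": [0, -0.006, 0], "hand": 0}, {"travel": [0.013, 0, -0.016], "rot": [0, -0.006, 0], "hand": 0}, {"travel": [0.013, 0, -0.015], "rot": [0, -0.006, 0], "hand": 0}, {"travel": [0.013, 0, -0.015], "rot": [0, -0.006, 0], "hand": 0}, {"travel": [0.013, 0, -0.015], "rot": [0, -0.006, 0], "hand": 0}, {"travel": [0.014, 0, -0.015], "rot": [0, -0.006, 0], "hand": 0}, {"travel": [0, 0, 0], "rot": [0, 0, 0], "hand": 0}, {"travel": [0, 0, 0], "rot": [0, 0, 0], "hand": 0}]'

```text
clock: 6.25
position: [493.0, 168.3, 108.7]
ee_rot: [0.992, -0.123, -0.006, 0.006]
contact_force: [-4.5, 5.0, -4.9]
gripper_width: 18.2
grasp_force: 62.2
```

```bash
cat >> h.py <<'E'
def bail(k,t):
    b=np.deg2rad(k); c,s=np.cos(b),np.sin(b); gx=c*-95+s*43; gz=s*95+c*43
    return ex*(512+gx)+ey*278+ez*(50+gz)+Rt(t)[:,2]*17,Rt(t)
E
python3 -c "
from h import *
to(*bail(24,-1))"
```

```text
t 6.25 p [493.  168.3 108.7] R [[0.97, -0.245, -0.013], [-0.245, -0.97, -0.01], [-0.01, 0.013, -1.0]] j [ 0.64  0.34 -0.4   0.   -0.84  0.68] F [-4.5  5.  -4.9] w 18.2 g 62.15763172600418
mm [ 1.8 -0.  -2.2] travel [ 0.007 -0.    -0.009]
rot [ 0.0021 -0.0011 -0.0022]
```

Tracking well; I continue to about 66°.

Emit:
servo_tool --motion '[{"travel": [0.016, 0, -0.018], "rot": [0.001, -0.006, -0.001], "hand": 0}, {"travel": [0.014, 0, -0.015], "rot": [0, -0.006, 0], "hand": 0}, {"travel": [0.014, 0, -0.014], "rot": [0, -0.006, 0], "hand": 0}, {"travel": [0.014, 0, -0.014], "rot": [0, -0.006, 0], "hand": 0}, {"travel": [0.014, 0, -0.014], "rot": [0, -0.006, 0], "hand": 0}, {"travel": [0.015, 0, -0.013], "rot": [0, -0.006, 0], "hand": 0}, {"travel": [0.015, 0, -0.013], "rot": [0, -0.006, 0], "hand": 0}, {"travel": [0.015, 0, -0.013], "rot": [0, -0.006, 0], "hand": 0}, {"travel": [0, 0, 0], "rot": [0, 0, 0], "hand": 0}, {"travel": [0, 0, 0], "rot": [0, 0, 0], "hand": 0}]'

```text
clock: 7.08
position: [524.4, 161.1, 131.4]
ee_rot: [0.98, -0.12, -0.155, -0.016]
contact_force: [-1.6, 4.0, -10.2]
gripper_width: 18.6
grasp_force: 60.9
```

```bash
python3 -c "
from h import *
to(*bail(48,-18.6)); to(*bail(66,-30))"
```

```text
t 7.08 p [524.4 161.1 131.4] R [[0.923, -0.24, -0.301], [-0.23, -0.971, 0.068], [-0.308, 0.007, -0.951]] j [ 0.48  0.49 -0.05 -0.21 -1.28  0.94] F [ -1.6   4.  -10.2] w 18.6 g 60.863327980041504
mm [ 1.5  0.3 -2.5] travel [ 0.006  0.001 -0.01 ]
rot [ 0.0006 -0.0018 -0.0016]
t 7.08 p [524.4 161.1 131.4] R [[0.923, -0.24, -0.301], [-0.23, -0.971, 0.068], [-0.308, 0.007, -0.951]] j [ 0.48  0.49 -0.05 -0.21 -1.28  0.94] F [ -1.6   4.  -10.2] w 18.6 g 60.863327980041504
mm [ 27.3   0.1 -17.4] travel [ 0.109  0.    -0.07 ]
rot [ 0.0004 -0.0335 -0.0016]
```

Emit:
servo_tool --motion '[{"travel": [0.018, 0, -0.016], "rot": [0, -0.0045, 0], "hand": 0}, {"travel": [0.016, 0, -0.013], "rot": [0, -0.0045, 0], "hand": 0}, {"travel": [0.016, 0, -0.012], "rot": [0, -0.0045, 0], "hand": 0}, {"travel": [0.016, 0, -0.011], "rot": [0, -0.0045, 0], "hand": 0}, {"travel": [0.016, 0, -0.01], "rot": [0, -0.0045, 0], "hand": 0}, {"travel": [0.017, 0, -0.009], "rot": [0, -0.0045, 0], "hand": 0}, {"travel": [0.017, 0, -0.008], "rot": [0, -0.0045, 0], "hand": 0}, {"travel": [0.017, 0, -0.007], "rot": [0, -0.0045, 0], "hand": 0}, {"travel": [0, 0, 0], "rot": [0, 0, 0], "hand": 0}, {"travel": [0, 0, 0], "rot": [0, 0, 0], "hand": 0}]'

```text
clock: 7.92
position: [562.3, 152.6, 137.8]
ee_rot: [0.957, -0.117, -0.264, -0.029]
contact_force: [-3.2, 4.6, -10.1]
gripper_width: 18.9
grasp_force: 60.5
```

```bash
python3 -c "
from h import *
p,R=st(); g=p-17*R[:,2]; print('bail deg',155.6-np.rad2deg(np.arctan2(g[2]-50,g@ex-512)), np.hypot(g[2]-50,g@ex-512))"
```

```text
t 7.92 p [562.3 152.6 137.8] R [[0.833, -0.24, -0.499], [-0.209, -0.971, 0.118], [-0.513, 0.006, -0.858]] j [ 0.38  0.65  0.22 -0.3  -1.6   1.01] F [ -3.2   4.6 -10.1] w 18.9 g 60.53508996963501
bail deg 70.26172516612628 102.75770753064988
```

The bar is at about 1.22 rad, past the over-centre point. I release it.

Emit:
servo_tool --motion '[{"travel": [0, 0, 0], "rot": [0, 0, 0], "hand": 1}, {"travel": [0, 0, 0], "rot": [0, 0, 0], "hand": 1}, {"travel": [0, 0, 0], "rot": [0, 0, 0], "hand": 1}, {"travel": [0, 0, 0], "rot": [0, 0, 0], "hand": 1}, {"travel": [0, 0, 0], "rot": [0, 0, 0], "hand": 1}, {"travel": [0, 0, 0], "rot": [0, 0, 0], "hand": 1}, {"travel": [0, 0, 0], "rot": [0, 0, 0], "hand": 1}, {"travel": [0, 0, 0], "rot": [0, 0, 0], "hand": 1}, {"travel": [0, 0, 0], "rot": [0, 0, 0], "hand": 1}]'

```text
clock: 8.67
position: [563.9, 151.2, 141.5]
ee_rot: [0.958, -0.117, -0.262, -0.029]
contact_force: [-0.3, 0.1, 1.3]
gripper_width: 85.6
grasp_force: 0.0
```

```bash
python3 -c "
from h import *
st()
a,_=get_image('scene');b,_=get_image('side')
A=cv2.resize(a[150:290,290:460],None,fx=2.4,fy=2.4);B=cv2.resize(b[100:240,250:380],None,fx=2.4,fy=2.4)
cv2.imwrite('pics/o.png',np.hstack([A,B])[:,:,::-1])"
```

```text
t 8.67 p [563.9 151.2 141.5] R [[0.836, -0.238, -0.495], [-0.208, -0.971, 0.116], [-0.509, 0.006, -0.861]] j [ 0.38  0.64  0.22 -0.29 -1.6   1.01] F [-0.3  0.1  1.3] w 85.6 g 0.0
```

View pics/o.png

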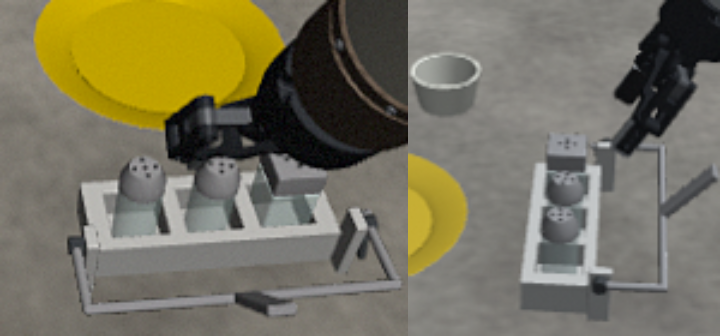

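The views show the bar lying open behind the rack, with the crosspiece at (240,300) left and (663,220) right, and the shaker still in its slot. Next I lift and turn the tool for the shaker.

Emit:
servo_tool --motion '[{"travel": [-0.06, 0, -0.1], "rot": [0, 0, 0], "hand": 1}, {"travel": [-0.06, 0, -0.1], "rot": [0, 0, 0], "hand": 1}, {"travel": [0, 0, 0], "rot": [0, 0.0165, 0], "hand": 1}, {"travel": [0, 0, 0], "rot": [0, 0.0165, 0], "hand": 1}, {"travel": [0, 0, 0], "rot": [0, 0.0165, 0], "hand": 1}, {"travel": [0, 0, 0], "rot": [0, 0.0165, 0], "hand": 1}, {"travel": [0, 0, 0], "rot": [0, 0.0165, 0], "hand": 1}, {"travel": [0, 0, 0], "rot": [0, 0, 0.019], "hand": 1}, {"travel": [0, 0, 0], "rot": [0, 0, 0.019], "hand": 1}, {"travel": [0, 0, 0], "rot": [0, 0, 0.019], "hand": 1}]'

```text
clock: 9.6
position: [562.9, 151.8, 200.2]
ee_rot: [0.955, -0.297, -0.007, 0.003]
contact_force: [0.1, -1.0, 0.2]
gripper_width: 85.4
grasp_force: 0.0
```

Emit:
servo_tool --motion '[{"travel": [0, 0, 0], "rot": [0, 0, 0.019], "hand": 1}, {"travel": [0, 0, 0], "rot": [0, 0, 0.019], "hand": 1}, {"travel": [0, 0, 0], "rot": [0, 0, 0.019], "hand": 1}, {"travel": [0, 0, 0], "rot": [0, 0, 0.019], "hand": 1}, {"travel": [0, 0, 0], "rot": [0, 0, 0.019], "hand": 1}, {"travel": [0, 0, 0], "rot": [0, 0, 0.019], "hand": 1}, {"travel": [0, 0, 0], "rot": [0, 0, 0.019], "hand": 1}, {"travel": [0, 0, 0], "rot": [0, 0, 0.019], "hand": 1}, {"travel": [0, 0, 0], "rot": [0, 0, 0.019], "hand": 1}, {"travel": [0, 0, 0], "rot": [0, 0, 0.019], "hand": 1}]'

```text
clock: 10.43
position: [563.5, 151.6, 199.8]
ee_rot: [-0.622, 0.783, 0.004, -0.007]
contact_force: [-0.1, 0.8, 0.6]
gripper_width: 85.5
grasp_force: 0.0
```

```bash
python3 -c "
from h import *
to(ex*468.5+ey*338+ez*180,np.c_[-ey,-ex,-ez])"
```

```text
t 10.43 p [563.5 151.6 199.8] R [[-0.226, -0.974, -0.016], [-0.974, 0.226, -0.002], [0.006, 0.015, -1.0]] j [ 0.54  0.35 -0.13 -0.01 -1.11 -0.76] F [-0.1  0.8  0.6] w 85.5 g 0.0
mm [-60.4  43.9  20.1] travel [-0.241  0.176  0.081]
rot [ 0.0025 -0.0009  0.001 ]
```

Emit:
servo_tool --motion '[{"travel": [-0.08, 0.06, 0.02], "rot": [0.0025, -0.001, 0.001], "hand": 1}, {"travel": [-0.08, 0.06, 0.03], "rot": [0, 0, 0], "hand": 1}, {"travel": [-0.08, 0.056, 0.03], "rot": [0, 0, 0], "hand": 1}, {"travel": [0, 0, 0], "rot": [0, 0, 0], "hand": 1}, {"travel": [0, 0, 0], "rot": [0, 0, 0], "hand": 1}, {"travel": [0, 0, 0], "rot": [0, 0, 0], "hand": 1}]'

```text
clock: 10.93
position: [534.3, 219.8, 180.1]
ee_rot: [-0.622, 0.783, -0.0, 0.0]
contact_force: [0.2, 0.2, -0.3]
gripper_width: 85.3
grasp_force: 0.0
```

```bash
python3 -c "
from h import *
to(ex*468.5+ey*338+ez*43,np.c_[-ey,-ex,-ez])
p,R=st()
im,d=get_image('wrist');cv2.imwrite('pics/w4.png',im[:,:,::-1])
c=camera_params('wrist');K,D,M=[np.array(c[k]) for k in('camera_matrix','dist','mount')]
v,u=np.mgrid[0:420,0:560];q=cv2.undistortPoints(np.c_[u.ravel(),v.ravel()].astype(float).reshape(-1,1,2),K,D)[:,0]
C=np.c_[q,np.ones(len(q))]*d.reshape(-1,1); W=(C@M[:3,:3].T+M[:3,3])@R.T+p; ok=d.ravel()>0
X=W@ex;Y=W@ey;z=W[:,2]
def rep(n,s): print(n,s.sum(),*[np.percentile(a[s],[1,50,99]).round(1) for a in(X,Y,z)])
l=ok&(abs(z-80)<3)&(abs(Y-338)<32)&(abs(X-468)<30);rep('lid',l);print(cv2.minAreaRect(W[l][:,:2].astype(np.float32)))
"
```

```text
t 10.93 p [534.3 219.8 180.1] R [[-0.226, -0.974, 0.001], [-0.974, 0.226, 0.001], [-0.001, -0.001, -1.0]] j [ 0.67  0.35 -0.19  0.   -1.04 -0.9 ] F [ 0.2  0.2 -0.3] w 85.3 g 0.0
mm [ -0.3   0.4 137.1] travel [-0.001  0.002  0.549]
rot [-0.0001  0.0001  0.001 ]
t 10.93 p [534.3 219.8 180.1] R [[-0.226, -0.974, 0.001], [-0.974, 0.226, 0.001], [-0.001, -0.001, -1.0]] j [ 0.67  0.35 -0.19  0.   -1.04 -0.9 ] F [ 0.2  0.2 -0.3] w 85.3 g 0.0
lid 118 [448.8 468.5 486.8] [320.2 320.6 321.2] [77.3 80.2 82.9]
((529.1365966796875, 203.69239807128906), (2.0438976287841797, 39.01997375488281), 74.79486083984375)
```

View pics/w4.png

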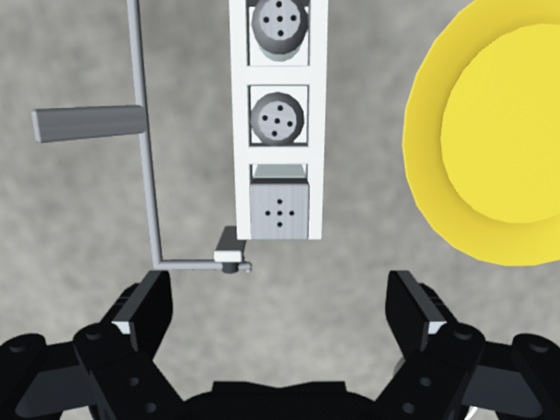

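The square lid at (279,211) is midway between the fingers in X. Its near face puts the centre about 2 mm farther along the row. I go down.

Emit:
servo_tool --motion '[{"travel": [-0.008, 0, 0.09], "rot": [0, 0, 0], "hand": 0.8}, {"travel": [0, 0, 0.09], "rot": [0, 0, 0], "hand": 0.8}, {"travel": [0, 0, 0.09], "rot": [0, 0, 0], "hand": 0.8}, {"travel": [0, 0, 0.09], "rot": [0, 0, 0], "hand": 0.8}, {"travel": [0, 0, 0.09], "rot": [0, 0, 0], "hand": 0.8}, {"travel": [0, 0, 0.09], "rot": [0, 0, 0], "hand": 0.8}, {"travel": [0, 0, 0], "rot": [0, 0, 0], "hand": 0.8}, {"travel": [0, 0, 0], "rot": [0, 0, 0], "hand": 0.8}]'

```text
clock: 11.65
position: [534.8, 220.9, 44.4]
ee_rot: [-0.622, 0.783, -0.0, -0.001]
contact_force: [-0.2, 0.2, -0.4]
gripper_width: 68.0
grasp_force: 0.0
```

Emit:
servo_tool --motion '[{"travel": [0, 0, 0], "rot": [0, 0, 0], "hand": 0}, {"travel": [0, 0, 0], "rot": [0, 0, 0], "hand": 0}, {"travel": [0, 0, 0], "rot": [0, 0, 0], "hand": 0}, {"travel": [0, 0, 0], "rot": [0, 0, 0], "hand": 0}, {"travel": [0, 0, 0], "rot": [0, 0, 0], "hand": 0}, {"travel": [0, 0, 0], "rot": [0, 0, 0], "hand": 0}, {"travel": [0, 0, 0], "rot": [0, 0, 0], "hand": 0}, {"travel": [0, 0, 0], "rot": [0, 0, 0], "hand": 0}]'

```text
clock: 12.32
position: [535.7, 222.6, 46.8]
ee_rot: [-0.622, 0.783, -0.0, 0.002]
contact_force: [-1.2, -1.7, 6.7]
gripper_width: 39.4
grasp_force: 60.9
```

Gripped at 39.4 mm. I lift.

Emit:
servo_tool --motion '[{"travel": [0, 0, -0.03], "rot": [0, 0, 0], "hand": 0}, {"travel": [0, 0, -0.06], "rot": [0, 0, 0], "hand": 0}, {"travel": [0, 0, -0.06], "rot": [0, 0, 0], "hand": 0}, {"travel": [0, 0, -0.06], "rot": [0, 0, 0], "hand": 0}, {"travel": [0, 0, -0.06], "rot": [0, 0, 0], "hand": 0}, {"travel": [0, 0, -0.06], "rot": [0, 0, 0], "hand": 0}, {"travel": [0, 0, -0.06], "rot": [0, 0, 0], "hand": 0}, {"travel": [0, 0, 0], "rot": [0, 0, 0], "hand": 0}, {"travel": [0, 0, 0], "rot": [0, 0, 0], "hand": 0}]'

```text
clock: 13.07
position: [534.5, 222.1, 142.9]
ee_rot: [-0.622, 0.783, 0.0, 0.001]
contact_force: [0.2, -0.8, -1.6]
gripper_width: 39.5
grasp_force: 60.4
```

```bash
python3 -c "
from h import *
to([598.8,-170.5,140],np.c_[-ey,-ex,-ez])"
```

```text
t 13.07 p [534.5 222.1 142.9] R [[-0.226, -0.974, 0.001], [-0.974, 0.226, 0.002], [-0.002, -0.001, -1.0]] j [ 0.67  0.38 -0.23 -0.   -0.95 -0.9 ] F [ 0.2 -0.8 -1.6] w 39.5 g 60.43847345514223
mm [ 367.9 -151.5    2.2] travel [ 1.472 -0.606  0.009]
rot [-0.0001  0.0004  0.0009]
```

Emit:
servo_tool --motion '[{"travel": [0.04, -0.017, -0.02], "rot": [0, 0, 0], "hand": 0}, {"travel": [0.09, -0.037, 0], "rot": [0, 0, 0], "hand": 0}, {"travel": [0.09, -0.037, 0], "rot": [0, 0, 0], "hand": 0}, {"travel": [0.09, -0.037, 0], "rot": [0, 0, 0], "hand": 0}, {"travel": [0.09, -0.037, 0], "rot": [0, 0, 0], "hand": 0}, {"travel": [0.09, -0.037, 0], "rot": [0, 0, 0], "hand": 0}, {"travel": [0.09, -0.037, 0], "rot": [0, 0, 0], "hand": 0}, {"travel": [0.09, -0.037, 0], "rot": [0, 0, 0], "hand": 0}, {"travel": [0.09, -0.037, 0], "rot": [0, 0, 0], "hand": 0}, {"travel": [0.09, -0.037, 0], "rot": [0, 0, 0], "hand": 0}]'

```text
clock: 13.9
position: [570.7, -6.8, 146.0]
ee_rot: [-0.622, 0.783, 0.001, -0.001]
contact_force: [-0.1, -0.0, -1.3]
gripper_width: 39.7
grasp_force: 60.4
```

Emit:
servo_tool --motion '[{"travel": [0.09, -0.037, 0], "rot": [0, 0, 0], "hand": 0}, {"travel": [0.09, -0.037, 0], "rot": [0, 0, 0], "hand": 0}, {"travel": [0.09, -0.037, 0], "rot": [0, 0, 0], "hand": 0}, {"travel": [0.09, -0.037, 0], "rot": [0, 0, 0], "hand": 0}, {"travel": [0.09, -0.037, 0], "rot": [0, 0, 0], "hand": 0}, {"travel": [0.09, -0.037, 0], "rot": [0, 0, 0], "hand": 0}, {"travel": [0.06, -0.025, 0], "rot": [0, 0, 0], "hand": 0}, {"travel": [0, 0, 0], "rot": [0, 0, 0], "hand": 0}, {"travel": [0, 0, 0], "rot": [0, 0, 0], "hand": 0}, {"travel": [0, 0, 0], "rot": [0, 0, 0], "hand": 0}]'

```text
clock: 14.73
position: [597.1, -164.9, 146.1]
ee_rot: [-0.622, 0.783, 0.001, -0.0]
contact_force: [0.5, 0.2, -1.8]
gripper_width: 39.8
grasp_force: 60.5
```

```bash
python3 -c "
from h import *
to([598.8,-170.5,45],np.c_[-ey,-ex,-ez])
for n in ['scene','side']:
    im,_=get_image(n); h=cv2.cvtColor(im,cv2.COLOR_RGB2HSV); m=cv2.inRange(h,(20,120,60),(35,255,255))
    cs,_=cv2.findContours(m,cv2.RETR_EXTERNAL,cv2.CHAIN_APPROX_NONE)
    for c in cs:
        if cv2.contourArea(c)<800: continue
        p=onz(n,cv2.convexHull(c)[:,0],17)[:,:2].astype(np.float32); print(n,cv2.minEnclosingCircle(p))
    if n=='side': cv2.imwrite('pics/s2.png',im[:,:,::-1])"
```

```text
t 14.73 p [ 597.1 -164.9  146.1] R [[-0.227, -0.974, -0.002], [-0.974, 0.227, 0.001], [-0.001, 0.002, -1.0]] j [-0.01  0.45 -0.12 -0.   -1.01 -0.22] F [ 0.5  0.2 -1.8] w 39.8 g 60.45345727005042
mm [  5.1  -3.1 101.1] travel [ 0.021 -0.012  0.404]
rot [0.0003 0.0001 0.0008]
scene ((599.087158203125, -170.78797912597656), 94.65265655517578)
scene ((250.966796875, -266.4622802734375), 125.23474884033203)
scene ((299.2063293457031, 224.72576904296875), 125.12026977539062)
side ((255.95126342773438, -259.5503845214844), 124.73294067382812)
side ((598.4946899414062, -170.30215454101562), 94.6985092163086)
side ((304.0714416503906, 229.46376037597656), 124.81404876708984)
```

View pics/s2.png

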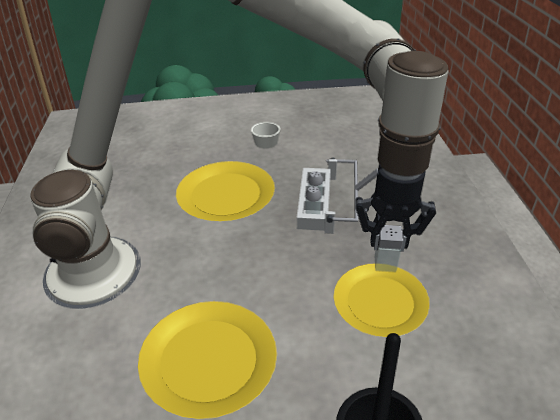

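The side view shows the shaker upright in the grip at (390,245), over the 190 mm plate at (381,300), with the bar open. I lower it.

Emit:
servo_tool --motion '[{"travel": [0.02, -0.012, 0.04], "rot": [0, 0, 0], "hand": 0}, {"travel": [0, 0, 0.07], "rot": [0, 0, 0], "hand": 0}, {"travel": [0, 0, 0.07], "rot": [0, 0, 0], "hand": 0}, {"travel": [0, 0, 0.07], "rot": [0, 0, 0], "hand": 0}, {"travel": [0, 0, 0.07], "rot": [0, 0, 0], "hand": 0}, {"travel": [0, 0, 0.04], "rot": [0, 0, 0], "hand": 0}, {"travel": [0, 0, 0.03], "rot": [0, 0, 0], "hand": 0}, {"travel": [0, 0, 0.01], "rot": [0, 0, 0], "hand": 0}, {"travel": [0, 0, 0.005], "rot": [0, 0, 0], "hand": 0}, {"travel": [0, 0, 0], "rot": [0, 0, 0], "hand": 0}]'

```text
clock: 15.67
position: [600.5, -170.4, 46.4]
ee_rot: [-0.622, 0.783, -0.0, 0.001]
contact_force: [0.9, -0.2, -1.4]
gripper_width: 39.6
grasp_force: 60.7
```

Emit:
servo_tool --motion '[{"travel": [0, 0, 0.004], "rot": [0, 0, 0], "hand": 0}, {"travel": [0, 0, 0], "rot": [0, 0, 0], "hand": 0}, {"travel": [0, 0, 0], "rot": [0, 0, 0], "hand": 0}]'

```text
clock: 15.92
position: [600.7, -170.5, 45.9]
ee_rot: [-0.622, 0.783, -0.001, 0.001]
contact_force: [-1.1, -0.6, 0.9]
gripper_width: 39.2
grasp_force: 60.7
```

Emit:
servo_tool --motion '[{"travel": [0, 0, 0.004], "rot": [0, 0, 0], "hand": 0}, {"travel": [0, 0, 0], "rot": [0, 0, 0], "hand": 0}, {"travel": [0, 0, 0], "rot": [0, 0, 0], "hand": 0}]'

```text
clock: 16.17
position: [600.7, -170.5, 45.9]
ee_rot: [-0.622, 0.783, -0.001, 0.001]
contact_force: [-1.0, -0.2, 5.1]
gripper_width: 39.6
grasp_force: 61.4
```

Contact (5 N upward). I release slowly and go straight up.

Emit:
servo_tool --motion '[{"travel": [0, 0, 0], "rot": [0, 0, 0], "hand": 0.55}, {"travel": [0, 0, 0], "rot": [0, 0, 0], "hand": 0.65}, {"travel": [0, 0, 0], "rot": [0, 0, 0], "hand": 0.8}, {"travel": [0, 0, 0], "rot": [0, 0, 0], "hand": 0.9}, {"travel": [0, 0, 0], "rot": [0, 0, 0], "hand": 0.9}, {"travel": [0, 0, 0], "rot": [0, 0, 0], "hand": 0.9}, {"travel": [0, 0, -0.04], "rot": [0, 0, 0], "hand": 0.9}, {"travel": [0, 0, -0.08], "rot": [0, 0, 0], "hand": 0.9}, {"travel": [0, 0, -0.1], "rot": [0, 0, 0], "hand": 0.9}, {"travel": [0, 0, -0.1], "rot": [0, 0, 0], "hand": 0.9}]'

```text
clock: 17.0
position: [599.5, -170.5, 125.0]
ee_rot: [-0.622, 0.783, 0.0, -0.0]
contact_force: [0.9, -0.2, 0.8]
gripper_width: 76.8
grasp_force: 0.0
```

Emit:
servo_tool --motion '[{"travel": [0, 0, -0.12], "rot": [0, 0, 0], "hand": 0.9}, {"travel": [0, 0, -0.12], "rot": [0, 0, 0], "hand": 0.9}, {"travel": [0, 0, 0], "rot": [0, 0, 0], "hand": 0.9}, {"travel": [0, 0, 0], "rot": [0, 0, 0], "hand": 0.9}, {"travel": [0, 0, 0], "rot": [0, 0, 0], "hand": 0.9}]'

```text
clock: 17.42
position: [599.3, -170.3, 184.0]
ee_rot: [-0.622, 0.783, 0.0, 0.001]
contact_force: [0.1, 1.1, -0.8]
gripper_width: 76.9
grasp_force: 0.0
```

```bash
python3 -c "
from h import *
st()
a,_=get_image('scene');b,_=get_image('side')
A=cv2.resize(a[190:400,140:450],(0,0),fx=1.4,fy=1.4);B=cv2.resize(b[140:350,290:440],(0,0),fx=1.4,fy=1.4)
cv2.imwrite('pics/f.png',np.hstack([A,B])[:,:,::-1])
for n,im in(('scene',a),('side',b)):
    h=cv2.cvtColor(im,cv2.COLOR_RGB2HSV); m=cv2.inRange(h,(20,120,60),(35,255,255))
    for c in cv2.findContours(m,0,1)[0]:
        if cv2.contourArea(c)>800: print(n,cv2.minEnclosingCircle(onz(n,cv2.convexHull(c)[:,0],17)[:,:2].astype(np.float32)))
"
```

```text
t 17.42 p [ 599.3 -170.3  184. ] R [[-0.226, -0.974, 0.0], [-0.974, 0.226, 0.001], [-0.001, -0.0, -1.0]] j [-0.02  0.42 -0.07 -0.   -1.09 -0.21] F [ 0.1  1.1 -0.8] w 76.9 g 0.0
scene ((599.087158203125, -170.78797912597656), 94.65265655517578)
scene ((252.10806274414062, -267.8584289550781), 124.31060028076172)
scene ((299.2063293457031, 224.72576904296875), 125.12026977539062)
side ((255.95126342773438, -259.5503845214844), 124.73294067382812)
side ((598.4946899414062, -170.30215454101562), 94.6985092163086)
side ((304.0714416503906, 229.46376037597656), 124.81404876708984)
```

View pics/f.png

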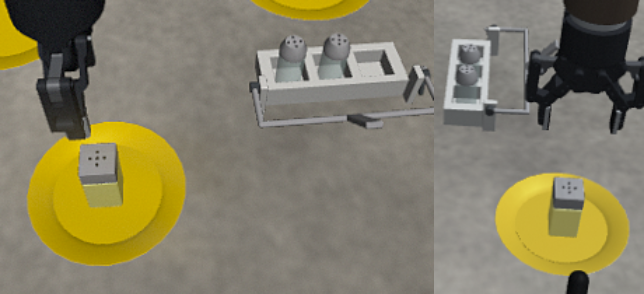

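The final view shows the shaker upright in the middle of the plate, at (100,175) left and (567,205) right. The bar is open behind the rack and the gripper is clear.

```bash
python3 -c "
from bench import *
print(job_done())"
```

```text
the job is handed in; nothing more can be done
None
```

I handed the job in at about 17.5 s of the 53 s: in the last pictures the bar rests open behind the rack and the square shaker stands upright in the middle of the 190 mm plate, but the hand-in gave no verdict.

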